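# Level the bench laser and hold its recessed zero button down

### The arm

A 7-joint arm with a two-finger parallel gripper is mounted at the origin on the work surface. World frame = base frame: x ahead of the robot, y to its left, z up, the work surface at z = 0. Lengths are in m, angles in rad, forces in N, time in s.
With the tool pointing down it reaches from about 0.425 to 0.875 m from the base axis. Payload 9.9 kg.
Tool frame: the origin (TCP) lies on the centre line of the jaws, within the pads' length; the fingertips stand 25 mm ahead of it and the grasp point (between the pads) lies 6 mm ahead of it (ctrl.tcp_to_tips is the distance from the TCP to the fingertips, in m); z points along the fingers, y is the line along which they close (so a half turn about z gives the same grasp; the last joint's range is limited). The gripper opens to 85 mm and grips with 20 to 120 N. Pads are 22 mm wide; open, the fingers measure 114 mm over their backs; the gripper's body (76 mm by 85 mm) begins 54 mm behind the grasp point. The pads swing forward as they close: fully open they stand 13 mm farther back than shut.
Start: joints at [1.245, 0.576, 0.025, 1.437, -0.015, 1.129, -0.057], TCP at [0.162, -0.655, 0.256] pointing down, gripper open.
Joint ranges: [-2.76, 2.76], [-0.34, 2.15], [-1.52, 1.57], [0.19, 2.46], [-1.09, 4.23], [0.17, 1.99], [-2.82, 2.82]. Speed limits (rad/s): [2.22, 2.22, 3.01, 3.01, 3.14, 3.14, 3.14].

### API

Orientations are given as a rotation vector (axis times angle).
In Python, from bench import ctrl gives the robot as it stands.
- The arm moves only by the tool drive_tool, never from a script. Its argument "motion" is a list of rows, each an object of numbers: "fingers": the closure, from 0 (fully open) to 1 (shut); "x", "y", "z": the shift along the world's x, y, z in mm; "turn": the turn about the world's z in degrees. A call has 1 to 10 rows; each row shifts and turns the commanded pose from where the row before left it; what a row does not reach is not made up. A row lasts 1/8 s, in which the tool goes at most 62.5 mm and 10.7 degrees, less where a joint would pass 70% of its speed; a pose out of reach is approached as far as the arm can. A call with a gripper value outside its range is refused whole. The fingers move at their own pace and stop on an object; "grip_force" is the grip in N (left out, the last holds). Time passes only in rows, so rows that do not move let the fingers close. It gives the time, the measured TCP pose, the force, the opening and the grip force at its end, in the units of the state.
- ctrl.read_state(): the state, without advancing time (a new reading comes with each control period).
- ctrl.capture(name): name is "scene" or "top" or "wrist"; returns a dict with "pixels" (480x640x3 uint8, blue, green, red), "fx", "fy", "cx", "cy" (pixels), "position" and "rotation" of the camera in the world. Camera axes: x right, y down, z forward; pixel columns grow to the right and rows downward; lengths in m; the calibration is good to about 2 mm. A picture is of the moment at which its call begins. There is no depth.
- ctrl.hand_in(): hands the job in; it is judged then, once.
The state is a dict: "time": time; "q": joint angles; "dq": joint speeds; "effort": joint torques, N m; "tool_pos": TCP position; "eef_rot": TCP orientation; "contact_force": force on the tool from outside, world axes, zero at the start; "wrist_torque": the same for the moment, N m; "opening": opening from 0.0 (shut) to 1.0 (fully open); "grasp_force": force on a finger pad.
Only numpy, scipy, OpenCV 4.12 (cv2) and the standard library are available. Lean on these libraries where they do the work, as an engineer would, in place of code of your own. Each camera call takes 0.05 s, during which the arm holds its last target. There are 200 camera calls.

### The job

Tilt the bench laser's head level in its bracket. Then take the slim straight reset stylus out of the wooden tool block, reach its steel pin down through the round hole in the top of the levelled head and hold the recessed zero button fully down, stylus upright; finish while still holding the stylus and pressing. Never press the button while the head is clearly tilted, and leave the ball-handled awl, the bowl and the wooden staves where they are.

Things in the scene. Friction and masses are not known exactly. Their poses are not given: they have to be found in the camera images.
- bracket: Fixed steel bracket of the bench laser. Origin: underside centre, on the bench. Base plate 120 (x) x 150 (y) x 12 mm; two upright cheeks at x = +-50 mm (8 mm thick, 50 mm wide in y, up to 100 mm high) with a round hinge knob outside each (26 mm across, reaching x = +-64 mm). The head hangs between the cheeks on a hinge along the bracket's own x axis, 85 mm above the bench and straight above the origin. The bracket may stand at any yaw.
- laser_head (a joint): Tilt of the laser head about the bracket's x axis, rad. 0 = level; positive = the end on the bracket's +y side (left_end) is raised. Range -0.5 to 0.5; starts 0.22 to 0.42. A friction hinge: it needs about 0.4 N m (6 to 7 N pushing down on the raised end, 62 mm from the middle) to turn, stays where it is left and has no spring.
- left_end (a point): Point on the top face of the head at the middle of the end that starts raised, 62 mm from the hinge's middle plane along the head's +y. The head is a plain bare-aluminium box 84 (x) x 160 (y) x 50 mm (plus thin rubber bumpers and round lens windows on its ends), centred on the hinge; when level its top face is 110 mm above the bench. z points out of the top face.
- aperture (a point): Centre of the mouth of the round hole in the middle of the head's top face, straight above the hinge: 16 mm across, 32 mm deep, with the white zero button inside. z points out of the mouth; y along the head towards left_end.
- zero_button (a joint): Travel of the recessed zero button along the hole, m. 0 = released, 0.005 = fully down (end stop). It springs back; it starts to move at 2 N and is fully down at 6 N.
- button_top (a point): Round white button cap, 14 mm across, 6 mm thick, inside the hole. This point: centre of its upper face, 22 mm below the hole's mouth when released, 27 mm when fully down.
- holder: Fixed dark wooden tool block 50 (x) x 140 (y) x 60 mm high, origin at its underside centre. Two holes 9 mm across and 55 mm deep in its top at y = +-40 mm; the stylus stands in one, the awl in the other.
- stylus: Reset stylus, standing upright, pin down, in one hole of the tool block; 60 g or so. Steel pin 6 mm across and 50 mm long with a flat end, then a slim straight round wooden handle 18 mm across and 80 mm long with a short brass ferrule at its foot; 130 mm in all. Origin: the centre of the pin's end; z runs up along the pin and handle. In the block the handle's foot rests on the block's top, so the handle spans 60 to 140 mm above the bench.
- stylus_tip (a point): Centre of the flat end of the stylus pin (same point as the origin of the stylus).
- awl: Palm awl in the other hole of the tool block: pin 6 mm, brass collar 18 mm across, round ball handle 36 mm across, its top 107 mm above the bench. Origin at the pin's end. Leave alone.
- bowl: Turned wooden bowl, 120 mm across the rim, 65 mm high, origin under its centre. Leave alone.
- stave_low: Lower of two stacked wooden staves, 35 x 110 x 18 mm, origin under its centre. Leave alone.
- stave_top: Upper of the two stacked staves, same size. Leave alone.
Things that resemble listed ones, but are neither listed nor needed, are in the scene too. Leave any purple look-alike of the stylus alone.

How it is judged:
On the way, in this order (a step that is already met when the one before it is completed fails the run):
1. the laser head is level (within 0.06 rad) and at rest, the button not yet pressed (value of joint laser_head between -0.06 and 0.06 rad and value of joint zero_button below 0.0015 m and velocity of joint laser_head between -0.03 and 0.03 rad/s), for 0.2 s.
2. the stylus is out of its block, held in the fingers (height (world z) of stylus_tip above 0.065 m and contact force between the fingers and stylus above 2 N), for 0.2 s.
3. the stylus, held in the fingers, keeps the zero button down through the hole (value of joint zero_button above 0.0035 m and contact force between stylus and zero_button above 1.5 N and horizontal distance between stylus_tip and aperture below 0.009 m and angle between stylus's own z axis and vertical below 0.3 rad and contact force between the fingers and stylus above 2 N), for 0.5 s.
At the end, for the whole second after the job is handed in: The head is level within 0.06 rad; the pin of the stylus, held in the fingers and upright within 0.3 rad, stands in the hole (tip within 9 mm of its axis) and presses the button with more than 1.5 N, at least 3.5 of its 5 mm down, all through the last second (all of step 3 and value of joint laser_head between -0.06 and 0.06 rad); the arm keeps its last pose, push and grip.
It fails at once if the button pressed more than 2 mm while the head is tilted more than 0.1 rad (value of joint zero_button above 0.002 m and (value of joint laser_head above 0.1 rad or value of joint laser_head below -0.1 rad)).
It fails at once if the awl, the bowl or a stave moved more than 30 mm (distance of any of awl, bowl, stave_low, stave_top from where it was at the start of the episode above 0.03 m).
It also fails if it takes over 53 s, if anything falls off the work surface, if the arm or the gripper's body presses on something with over 40 N, if the wrist force passes 120 N, or if a joint passes its speed limit or range.

## Working session

There is one attempt and no reset: what is moved stays moved. The work goes in short steps, Python scripts to look and compute and a tool call to move; the robot and the scene stay as the last step left them, time stands still between calls to the robot, and variables do not carry over. Pictures are saved under pics/ and viewed, at most 10 in all, crops included, and the job is handed in when it is done.

Besides the shell and the picture viewer there is one more tool, called after "Emit:" as a command line: name --argument value ..., lists and objects as JSON in quotes. drive_tool: Moves the arm, as the interface text tells. Its arguments: {"type":"object","properties":{"motion":{"type":"array"},"grip_force":{"type":"number"}},"required":["motion"]}

```bash
mkdir -p pics; cat > h.py <<'E'
from bench import ctrl
import numpy as np, cv2, pickle
def cap(n,f):
    c=ctrl.capture(n); cv2.imwrite('pics/'+f+'.png',c['pixels']); pickle.dump(c,open('pics/'+f+'.pkl','wb')); return c
def load(f): return pickle.load(open('pics/'+f+'.pkl','rb'))
def R(c):
    r=np.array(c['rotation'],float); return r if r.shape==(3,3) else cv2.Rodrigues(r)[0]
def ray(c,u,v):
    d=R(c)@np.array([(u-c['cx'])/c['fx'],(v-c['cy'])/c['fy'],1]); return np.array(c['position']),d
def onz(c,u,v,z):
    p,d=ray(c,u,v); return p+d*(z-p[2])/d[2]
def proj(c,P):
    q=R(c).T@(np.array(P)-c['position']); return q[0]/q[2]*c['fx']+c['cx'],q[1]/q[2]*c['fy']+c['cy']
def two(c1,a,c2,b):
    p,d=ray(c1,*a);q,e=ray(c2,*b)
    s=np.linalg.lstsq(np.c_[d,-e],q-p,rcond=None)[0]; A=p+d*s[0];B=q+e*s[1]; return (A+B)/2,np.linalg.norm(A-B)
E
python3 - <<'E'
from h import *
a=cap('scene','s0');b=cap('top','t0')
for c in(a,b):print(c['position'],R(c).round(3).tolist(),c['fx'])
print(ctrl.read_state())
E
```

```text
[ 1.06002476 -0.4674924   0.54060891] [[0.723, 0.413, -0.553], [0.69, -0.44, 0.574], [-0.006, -0.797, -0.603]] 464.44799377098565
[ 0.53815561 -0.02494063  0.98344387] [[0.017, -0.995, 0.096], [-1.0, -0.015, 0.024], [-0.023, -0.096, -0.995]] 517.4994854375412
{'time': 0.1, 'q': array([ 1.24517372,  0.57646752,  0.02480159,  1.43781514, -0.01497134,
        1.12896803, -0.05650745]), 'dq': array([ 0.00037696, -0.00058159,  0.00012397, -0.00243931, -0.00079557,
        0.00030316,  0.00018828]), 'effort': array([ 6.28756155e-03, -7.67304897e+01,  2.25774072e+00, -2.86608464e+01,
        1.58287160e-02,  8.70347314e-03, -9.70664615e-06]), 'tool_pos': array([ 0.16158582, -0.65500925,  0.25551785]), 'eef_rot': array([-3.11720039e+00, -3.78872223e-01,  3.98373864e-04]), 'contact_force': array([-0.20901451,  0.07458935, -0.70728276]), 'wrist_torque': array([ 0.01335802, -0.03752432, -0.04454608]), 'grasp_force': 0.0, 'opening': 0.9963935643814626}
```

View pics/s0.png

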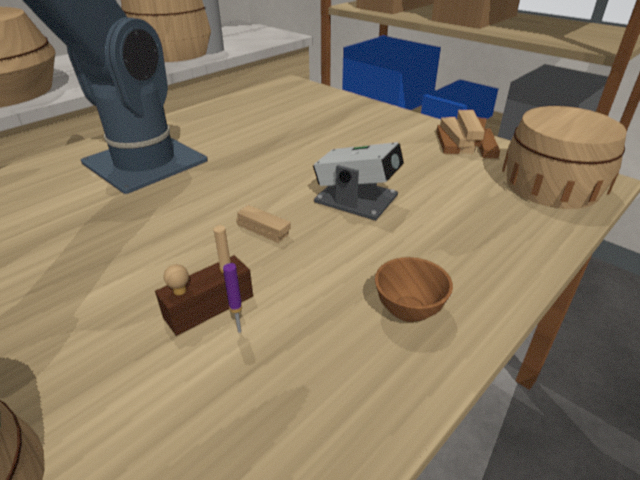

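View pics/t0.png

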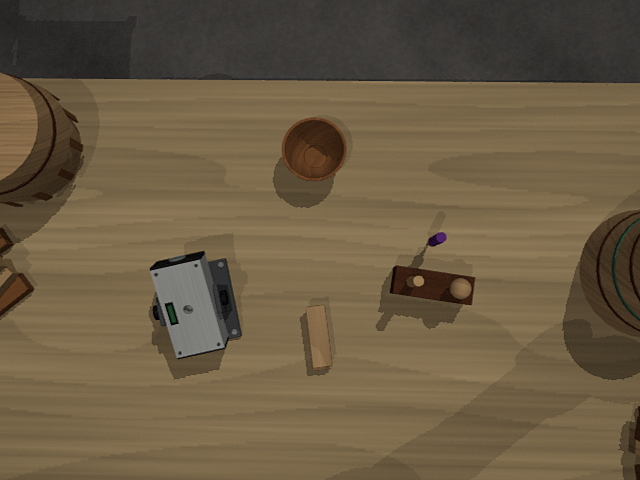

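The scene view shows the laser at about (355,175), its right end raised. The stylus handle top is at (220,230), in the block's far hole, the awl ball at (177,275), and the purple look-alike at (233,285) in front of the block. The top view shows the head with corners near (150,268), (205,252), (227,347) and (179,357), the aperture at (188,309), the stylus top at (418,281) and the awl at (460,288).

```bash
python3 - <<'E'
from h import *
t=load('t0');s=load('s0')
def mask(c,roi,f):
    im=c['pixels'];h=cv2.cvtColor(im,cv2.COLOR_BGR2HSV);m=f(h).astype(np.uint8)
    z=np.zeros_like(m);x0,y0,x1,y1=roi;z[y0:y1,x0:x1]=m[y0:y1,x0:x1];return z
def big(m):
    cs=cv2.findContours(m,cv2.RETR_EXTERNAL,cv2.CHAIN_APPROX_NONE)[0];return max(cs,key=cv2.contourArea)
m=mask(t,(135,235,250,370),lambda h:(h[...,1]<50)&(h[...,2]>110))
c=big(cv2.morphologyEx(m,cv2.MORPH_CLOSE,np.ones((5,5))))
print('head area',cv2.contourArea(c));
hull=cv2.convexHull(c);ap=cv2.approxPolyDP(hull,6,True)[:,0];print(ap.tolist())
# stylus top light wood
m=mask(t,(396,268,440,296),lambda h:(h[...,2]>120))
c=big(m);print('sty top',cv2.minEnclosingCircle(c),cv2.boundingRect(c))
m=mask(t,(440,270,480,305),lambda h:(h[...,2]>100));c=big(m);print('awl',cv2.minEnclosingCircle(c))
aw=cv2.minEnclosingCircle(c)[0];print(onz(t,*aw,.089))
m=mask(t,(420,225,455,260),lambda h:(h[...,0]>125)&(h[...,0]<160)&(h[...,1]>90));c=big(m);print('purple',cv2.boundingRect(c),[onz(t,442,237,z) for z in(0.05,.1,.14)])
m=mask(s,(300,130,410,200),lambda h:(h[...,1]<45)&(h[...,2]>110))
c=big(m);print('scene head',cv2.approxPolyDP(cv2.convexHull(c),3,True)[:,0].tolist())
m=mask(s,(205,220,238,264),lambda h:(h[...,2]>150)&(h[...,1]>60)&(h[...,1]<130))
print(onz(t,418,281,.14),onz(t,188,309,.11))
S=onz(t,418,281,.14);print('reproj scene',proj(s,S),proj(s,[*S[:2],.06]))
# dark block outline
m=mask(t,(380,255,485,315),lambda h:(h[...,2]<80)&(h[...,1]>120)|(h[...,2]<1));c=big(m);r=cv2.minAreaRect(c);print('block',r,onz(t,*r[0],.06))
b=lambda P:[cv2.boundingRect(P)]
cv2.imwrite('pics/crop.png',np.hstack([cv2.resize(s['pixels'][125:225,300:420],None,fx=3.3,fy=4),cv2.resize(t['pixels'][240:370,135:255],None,fx=3.3,fy=400/130)]))
E
```

```text
head area 4353.5
[[199, 260], [223, 346], [177, 357], [150, 271]]
sty top ((418.5, 280.5), 5.147915363311768) (414, 276, 10, 10)
awl ((459.5, 287.0), 25.869966506958008)
[ 0.54653239 -0.23433222  0.089     ]
purple (429, 232, 17, 14) [array([ 0.63622095, -0.21275603,  0.05      ]), array([ 0.63096808, -0.20269568,  0.1       ]), array([ 0.62676577, -0.19464741,  0.14      ])]
scene head [[397, 142], [385, 181], [320, 185], [314, 164], [332, 149]]
[ 0.55458429 -0.15567809  0.14      ] [0.50162316 0.22558395 0.11      ]
reproj scene (np.float64(220.49185885040308), np.float64(227.40543950069784)) (np.float64(227.13108350532104), np.float64(268.1086630105413))
block ((432.14361572265625, 284.7805480957031), (82.50688934326172, 28.760173797607422), 8.426969528198242) [ 0.54989165 -0.1930123   0.06      ]
```

View pics/crop.png

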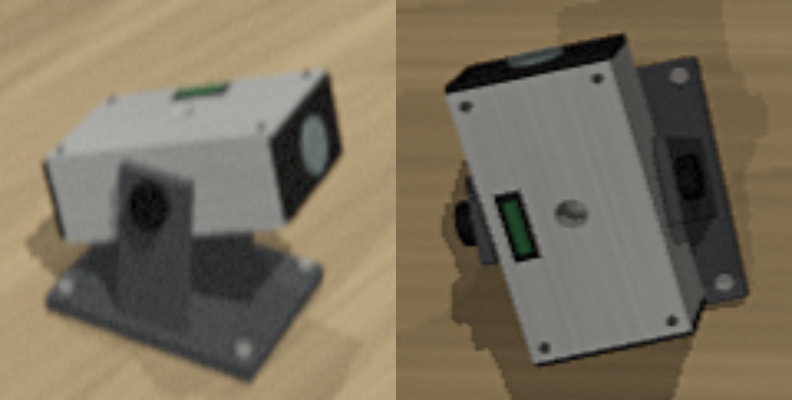

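The crops show clear top-face corners and the aperture in both views, and the end at +x is raised. I'll triangulate those points.

```bash
python3 - <<'E'
from h import *
t=load('t0');s=load('s0')
P={}
for n,a,b in [('Rf',(150.5,270.2),(399.4,143)),('Rn',(200,257),(383.3,158.8)),('Ln',(224,349),(313.6,165)),('Lf',(177.7,357.6),(331.8,149.2)),('ap',(188.3,309.2),(354.5,153))]:
    P[n],e=two(t,a,s,b);print(n,P[n].round(4),round(e,4))
hi=(P['Rf']+P['Rn'])/2;lo=(P['Ln']+P['Lf'])/2;d=hi-lo
L=np.linalg.norm(d);print('len',L,'w',np.linalg.norm(P['Rf']-P['Rn']),np.linalg.norm(P['Lf']-P['Ln']))
tilt=np.arcsin(d[2]/L);yaw=np.arctan2(d[1],d[0]);print('tilt',tilt,'yaw of +y deg',np.degrees(yaw))
u=d/L;h=np.array([np.cos(yaw),np.sin(yaw),0])
n=np.array([-np.sin(tilt)*h[0],-np.sin(tilt)*h[1],np.cos(tilt)])
C=(hi+lo)/2
for X in (C,P['ap']): print('hinge',X-25e-3*n)
for z in(.108,.11):
  A=onz(t,188.3,309.2,z);print('ap by top view',A,'hinge xy',A-25e-3*n)
H=(onz(t,188.3,309.2,.085+.025*np.cos(tilt))-25e-3*n);H[2]=.085
print('H',H,'left_end now',H+.025*n+.062*u,'level',H+[0,0,.025]+.062*h)
st=ctrl.read_state();Rm=cv2.Rodrigues(st['eef_rot'])[0];print('tool y dir',Rm[:,1],'yaw',np.degrees(np.arctan2(Rm[1,1],Rm[0,1])),ctrl.tcp_to_tips)
E
```

```text
Rf [0.5659 0.2855 0.1312] 0.0019
Rn [0.5884 0.2026 0.1338] 0.0005
Ln [0.4332 0.1693 0.0785] 0.0009
Lf [0.4166 0.247  0.0828] 0.0018
ap [0.5006 0.2246 0.1093] 0.0018
len 0.16481923291507106 w 0.0859150608063611 0.07953522815467032
tilt 0.3200342229492543 yaw of +y deg 13.267430145977334
hinge [0.50866888 0.22792584 0.08286205]
hinge [0.50827901 0.2263979  0.08558218]
ap by top view [0.50121405 0.22563359 0.108     ] hinge xy [0.5088691  0.22743857 0.08426938]
ap by top view [0.50129844 0.22506114 0.11      ] hinge xy [0.5089535  0.22686612 0.08626938]
H [0.50889993 0.22722945 0.085     ] left_end now [0.55852602 0.23893078 0.12823576] level [0.56924512 0.24145824 0.11      ]
tool y dir [ 0.2395459  -0.97088392 -0.00147212] yaw -76.14024385848747 0.025
```

Both views agree. The tilt is about 0.32 rad, the hinge is at (0.509, 0.227) and the head's +y axis has a yaw of 13.3°. Next I'll move over the raised end with the fingers shut.

Emit:
drive_tool --motion '[{"x": 28,"y": 47.5,"fingers": 1},{"x": 28,"y": 47.5},{"x": 28,"y": 47.5},{"x": 28,"y": 47.5},{"x": 28,"y": 47.5},{"x": 28,"y": 47.5},{"x": 25,"y": 53},{"x": 25,"y": 53},{"x": 25,"y": 53},{"x": 25,"y": 53}]' --grip_force 40

```text
invalid input
```

Emit:
drive_tool --motion '[{"x": 25,"y": 53},{"x": 25,"y": 53},{"x": 18,"y": 58},{"x": 18,"y": 58},{"x": 18,"y": 58},{"x": 18,"y": 58},{"x": 17,"y": 59},{"z": -40},{},{}]'

```text
invalid input
```

Emit:
drive_tool --motion '[{"x": 28,"y": 47.5,"z": 0,"turn": 0,"fingers": 1},{"x": 28,"y": 47.5,"z": 0,"turn": 0,"fingers": 1},{"x": 28,"y": 47.5,"z": 0,"turn": 0,"fingers": 1},{"x": 28,"y": 47.5,"z": 0,"turn": 0,"fingers": 1},{"x": 28,"y": 47.5,"z": 0,"turn": 0,"fingers": 1},{"x": 28,"y": 47.5,"z": 0,"turn": 0,"fingers": 1},{"x": 25,"y": 53,"z": 0,"turn": 0,"fingers": 1},{"x": 25,"y": 53,"z": 0,"turn": 0,"fingers": 1},{"x": 25,"y": 53,"z": 0,"turn": 0,"fingers": 1}]' --grip_force 40

```text
time: 1.23
tool_pos: [0.4051, -0.2096, 0.2563]
eef_rot: [3.119, 0.379, 0.0]
contact_force: [1.8, -0.1, 0.3]
opening: 0.005
grasp_force: 0.0
```

Emit:
drive_tool --motion '[{"x": 20.5,"y": 56.5,"z": 0,"turn": 0,"fingers": 1},{"x": 20.5,"y": 56.5,"z": 0,"turn": 0,"fingers": 1},{"x": 20.5,"y": 56.5,"z": 0,"turn": 0,"fingers": 1},{"x": 20.5,"y": 56.5,"z": 0,"turn": 0,"fingers": 1},{"x": 20.5,"y": 56.5,"z": 0,"turn": 0,"fingers": 1},{"x": 20.5,"y": 56.5,"z": 0,"turn": 0,"fingers": 1},{"x": 20.5,"y": 56.5,"z": 0,"turn": 0,"fingers": 1},{"x": 20.5,"y": 56.5,"z": 0,"turn": 0,"fingers": 1},{"x": 0,"y": 0,"z": -40,"turn": 0,"fingers": 1},{"x": 0,"y": 0,"z": 0,"turn": 0,"fingers": 1}]'

```text
time: 2.48
tool_pos: [0.5668, 0.24, 0.2133]
eef_rot: [3.116, 0.38, -0.01]
contact_force: [-0.0, -0.9, 0.5]
opening: -0.0
grasp_force: 0.0
```

Emit:
drive_tool --motion '[{"x": 0,"y": 0,"z": -40,"turn": 0,"fingers": 1},{"x": 0,"y": 0,"z": -10,"turn": 0,"fingers": 1},{"x": 0,"y": 0,"z": -6,"turn": 0,"fingers": 1},{"x": 0,"y": 0,"z": -6,"turn": 0,"fingers": 1},{"x": 0,"y": 0,"z": -5,"turn": 0,"fingers": 1},{"x": 0,"y": 0,"z": -4,"turn": 0,"fingers": 1},{"x": 0,"y": 0,"z": -4,"turn": 0,"fingers": 1},{"x": 0,"y": 0,"z": -2,"turn": 0,"fingers": 1},{"x": 0,"y": 0,"z": 0,"turn": 0,"fingers": 1},{"x": 0,"y": 0,"z": 0,"turn": 0,"fingers": 1}]'

```text
time: 3.72
tool_pos: [0.571, 0.2414, 0.1418]
eef_rot: [-3.117, -0.378, -0.009]
contact_force: [2.8, 0.7, 5.4]
opening: -0.002
grasp_force: 2.5
```

Emit:
drive_tool --motion '[{"x": 0,"y": 0,"z": -3,"turn": 0,"fingers": 1},{"x": 0,"y": 0,"z": -2,"turn": 0,"fingers": 1},{"x": 0,"y": 0,"z": -1.5,"turn": 0,"fingers": 1},{"x": 0,"y": 0,"z": 0,"turn": 0,"fingers": 1},{"x": 0,"y": 0,"z": 0,"turn": 0,"fingers": 1}]'

```text
time: 4.35
tool_pos: [0.5717, 0.2416, 0.1356]
eef_rot: [-3.117, -0.378, -0.011]
contact_force: [3.7, 2.1, 7.2]
opening: 0.005
grasp_force: 3.2
```

```bash
python3 - <<'E'
from h import *
s=cap('scene','s1');print(ctrl.read_state()['tool_pos'])
cv2.imwrite('pics/c1.png',cv2.resize(s['pixels'][95:225,290:420],None,fx=4.5,fy=4.5))
E
```

```text
[0.57164887 0.24163515 0.13562225]
```

View pics/c1.png

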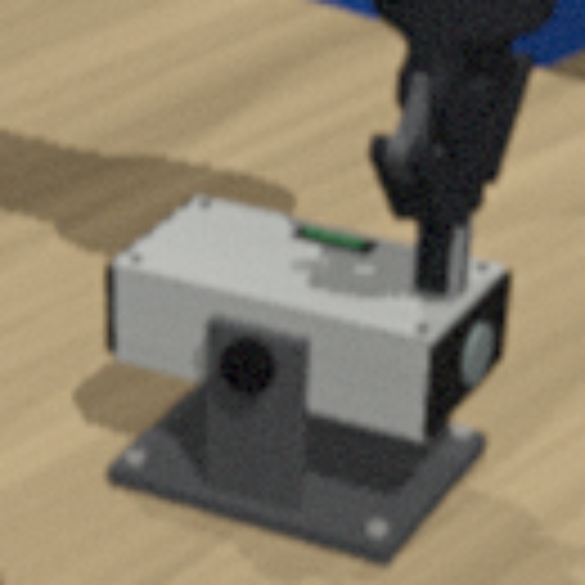

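The head now looks level: its near top edge runs from (112,265) to (430,335) in the crop. I'll retreat and check the tilt numerically on the way to the stylus.

Emit:
drive_tool --motion '[{"x": 0,"y": 0,"z": 60,"turn": 0,"fingers": 1},{"x": 0,"y": 0,"z": 60,"turn": 0,"fingers": 1},{"x": -2.4,"y": -56.7,"z": 0,"turn": -10,"fingers": 0.4},{"x": -2.4,"y": -56.7,"z": 0,"turn": -10,"fingers": 0.4},{"x": -2.4,"y": -56.7,"z": 0,"turn": -10,"fingers": 0.4},{"x": -2.4,"y": -56.7,"z": 0,"turn": -10,"fingers": 0.4},{"x": -2.4,"y": -56.7,"z": 0,"turn": -10,"fingers": 0.4},{"x": -2.4,"y": -56.7,"z": 0,"turn": -10,"fingers": 0.4},{"x": -2.4,"y": -56.7,"z": 0,"turn": -10,"fingers": 0.4},{"x": 0,"y": 0,"z": 0,"turn": 0,"fingers": 0.4}]'

```text
time: 5.65
tool_pos: [0.551, -0.1619, 0.2541]
eef_rot: [2.763, -1.491, 0.004]
contact_force: [0.5, 0.5, 0.5]
opening: 0.602
grasp_force: 0.0
```

```bash
python3 - <<'E'
from h import *
s=cap('scene','s2');w=cap('wrist','w2');st=ctrl.read_state();print(st['tool_pos'],st['eef_rot'],st['q'],st['opening'])
H=np.array([.509,.227,.085]);y=np.radians(13.3);h=np.array([np.cos(y),np.sin(y),0]);x=np.array([np.sin(y),-np.cos(y),0])
for tl in(-.06,0,.06):
    u=np.cos(tl)*h+[0,0,np.sin(tl)];n=-np.sin(tl)*h+[0,0,np.cos(tl)]
    print(tl,[np.round(proj(s,H+a*.042*x+b*.08*u+.025*n),1).tolist() for a,b in((1,-1),(1,1),(-1,1),(-1,-1))])
m=cv2.inRange(cv2.cvtColor(s['pixels'],cv2.COLOR_BGR2HSV),(0,0,105),(179,45,255))
m[:125]=0;m[200:]=0;m[:,:300]=0;m[:,410:]=0
c=max(cv2.findContours(m,0,1)[0],key=cv2.contourArea);print(cv2.approxPolyDP(cv2.convexHull(c),2.5,True)[:,0].tolist())
S=np.array([.5546,-.1557]);print('sty in wrist',proj(w,[*S,.14]),proj(w,[*S,.06]))
im=w['pixels'].copy();cv2.imwrite('pics/c2.png',np.hstack([im,cv2.resize(s['pixels'][125:225,300:420],None,fx=1.3,fy=4.8)]))
E
```

```text
[ 0.55202454 -0.15636897  0.25361838] [-2.77105498e+00  1.47805990e+00 -1.57838192e-03] [ 0.11425013  0.42857092  0.11912066  1.72029348 -0.05973212  0.99499419
 -2.29562651] 0.5985837525271627
-0.06 [[316.0, 150.9], [386.6, 173.3], [403.0, 156.4], [335.4, 136.2]]
0 [[315.3, 152.8], [386.1, 170.9], [402.6, 154.1], [334.7, 138.1]]
0.06 [[314.8, 154.8], [385.6, 168.6], [402.1, 151.8], [334.2, 140.0]]
[[316, 151], [332, 139], [401, 155], [381, 192], [317, 175]]
sty in wrist (np.float64(312.7619548905481), np.float64(246.60251567480694)) (np.float64(314.4298129036426), np.float64(216.58755288458667))
```

View pics/c2.png

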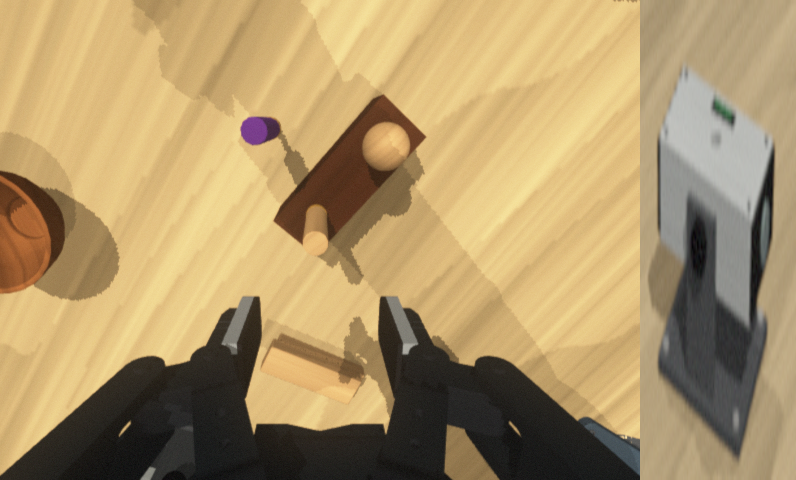

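The stylus top is at (315,245) in the wrist view against a predicted (313,247), so the position is good. The fingers clear the awl and the purple look-alike. The head corners sit close to the level prediction. Next I'll descend and grip.

Emit:
drive_tool --motion '[{"x": 2.5,"y": 0.7,"z": -50,"turn": 0,"fingers": 0.4},{"x": 0,"y": 0,"z": -50,"turn": 0,"fingers": 0.4},{"x": 0,"y": 0,"z": -35,"turn": 0,"fingers": 0.4},{"x": 0,"y": 0,"z": -7,"turn": 0,"fingers": 0.4},{"x": 0,"y": 0,"z": 0,"turn": 0,"fingers": 0.4},{"x": 0,"y": 0,"z": 0,"turn": 0,"fingers": 0.4}]' --grip_force 60

```text
time: 6.5
tool_pos: [0.5555, -0.1554, 0.1125]
eef_rot: [-2.772, 1.477, -0.004]
contact_force: [0.3, -0.3, 0.3]
opening: 0.6
grasp_force: 0.0
```

```bash
python3 - <<'E'
from h import *
s=load('s2')
H=np.array([.509,.227,0]);y=np.radians(13.3);h=np.array([np.cos(y),np.sin(y),0]);x=np.array([np.sin(y),-np.cos(y),0])
print([np.round(proj(s,H+.06*x+b*.075*h+[0,0,.012]),1).tolist() for b in(-1,1)])
g=cv2.cvtColor(s['pixels'],cv2.COLOR_BGR2GRAY)
l=cv2.createLineSegmentDetector().detect(g[120:235,295:420])[0][:,0]+np.array([295,120,295,120])
for a in l:
    if np.hypot(a[2]-a[0],a[3]-a[1])>30: print(a.round(1),round((a[3]-a[1])/(a[2]-a[0]),3))
print(ctrl.read_state()['tool_pos'],ctrl.read_state()['contact_force'])
E
```

```text
[[313.5, 197.8], [376.4, 216.8]]
[399.7 192.2 375.  221.3] -1.18
[316.8 153.6 384.2 170. ] 0.243
[ 0.55545873 -0.15541542  0.11249266] [ 0.25534198 -0.25964019  0.30813204]
```

The near edge slope is 0.243, against 0.256 for level and 0.195 for +0.06 rad, so the tilt is about +0.01. Now I'll grip.

Emit:
drive_tool --motion '[{"x": 0,"y": 0,"z": 0,"turn": 0,"fingers": 1},{"x": 0,"y": 0,"z": 0,"turn": 0,"fingers": 1},{"x": 0,"y": 0,"z": 0,"turn": 0,"fingers": 1},{"x": 0,"y": 0,"z": 0,"turn": 0,"fingers": 1},{"x": 0,"y": 0,"z": 0,"turn": 0,"fingers": 1},{"x": 0,"y": 0,"z": 0,"turn": 0,"fingers": 1}]' --grip_force 80

```text
time: 7.25
tool_pos: [0.5547, -0.1556, 0.1116]
eef_rot: [-2.771, 1.478, -0.002]
contact_force: [-1.2, 0.7, 6.6]
opening: 0.19
grasp_force: 77.7
```

Emit:
drive_tool --motion '[{"x": 0,"y": 0,"z": 30,"turn": 0,"fingers": 1},{"x": 0,"y": 0,"z": 60,"turn": 0,"fingers": 1},{"x": 0,"y": 0,"z": 60,"turn": 0,"fingers": 1},{"x": 0,"y": 0,"z": 0,"turn": 0,"fingers": 1},{"x": 0,"y": 0,"z": 0,"turn": 0,"fingers": 1},{"x": 0,"y": 0,"z": 0,"turn": 0,"fingers": 1}]'

```text
time: 8.0
tool_pos: [0.5536, -0.1553, 0.2593]
eef_rot: [2.771, -1.478, -0.004]
contact_force: [0.2, -1.0, -0.7]
opening: 0.189
grasp_force: 78.2
```

Emit:
drive_tool --motion '[{"x": -6.5,"y": 54.7,"z": 0,"turn": 10,"fingers": 1},{"x": -6.5,"y": 54.7,"z": 0,"turn": 10,"fingers": 1},{"x": -6.5,"y": 54.7,"z": 0,"turn": 10,"fingers": 1},{"x": -6.5,"y": 54.7,"z": 0,"turn": 10,"fingers": 1},{"x": -6.5,"y": 54.7,"z": 0,"turn": 10,"fingers": 1},{"x": -6.5,"y": 54.7,"z": 0,"turn": 10,"fingers": 1},{"x": -6.5,"y": 54.7,"z": 0,"turn": 10,"fingers": 1},{"x": 0,"y": 0,"z": -20,"turn": 0,"fingers": 1},{"x": 0,"y": 0,"z": 0,"turn": 0,"fingers": 1},{"x": 0,"y": 0,"z": 0,"turn": 0,"fingers": 1}]'

```text
time: 9.25
tool_pos: [0.509, 0.2264, 0.2405]
eef_rot: [3.118, 0.376, -0.002]
contact_force: [-0.7, 0.9, -0.8]
opening: 0.19
grasp_force: 78.3
```

```bash
python3 - <<'E'
from h import *
s=cap('scene','s3');t=cap('top','t3');w=cap('wrist','w3');st=ctrl.read_state();print(st['tool_pos'],st['eef_rot'],st['opening'],st['contact_force'])
T=st['tool_pos'];Rm=cv2.Rodrigues(st['eef_rot'])[0];tip=T+Rm@[0,0,.1016];ap=[.509,.227,.11]
print('tip',tip);
for c in(s,t,w):print('tip',np.round(proj(c,tip),1),'foot',np.round(proj(c,T+Rm@[0,0,.0516]),1),'ap',np.round(proj(c,ap),1))
cv2.imwrite('pics/c3.png',np.hstack([cv2.resize(s['pixels'][60:200,300:420],None,fx=3.3,fy=4),cv2.resize(w['pixels'],(400,560))]))
E
```

```text
[0.50925545 0.22669855 0.24126099] [-3.11892244e+00 -3.76618635e-01 -9.62887390e-04] 0.1914274671194512 [ 0.42738342 -0.55601065  0.22731701]
tip [0.50931712 0.22670738 0.13966101]
tip [359.5 140.2] foot [360.7 116.5] ap [358.8 153.5]
tip [182.3 304.9] foot [172.6 305.9] ap [187.4 304.6]
tip [318.6 250.8] foot [318.4 284.5] ap [318.2 236.9]
```

View pics/c3.png

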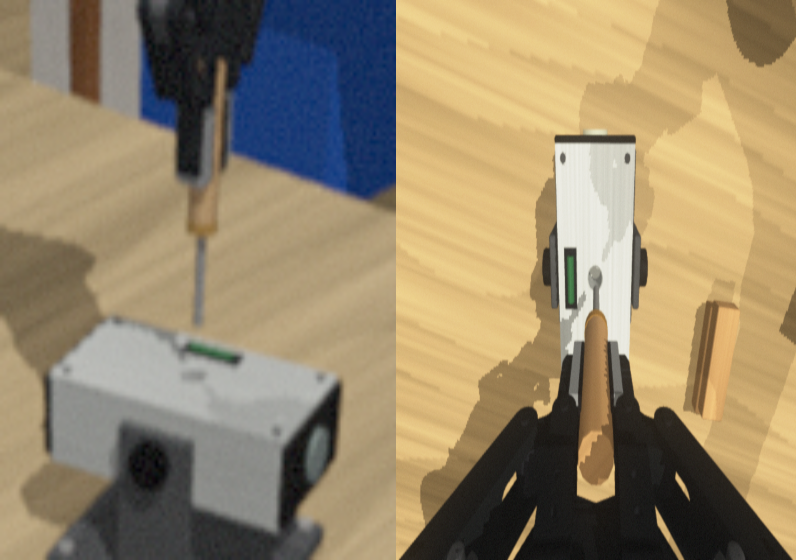

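The tip (360,141) and aperture (359,154) in the scene view, and the aperture (318,236) in the wrist view, match predictions within 1 mm or so. I'll lower the pin into the hole.

Emit:
drive_tool --motion '[{"x": 0,"y": 0,"z": -20,"turn": 0,"fingers": 1},{"x": 0,"y": 0,"z": -10,"turn": 0,"fingers": 1},{"x": 0,"y": 0,"z": -8,"turn": 0,"fingers": 1},{"x": 0,"y": 0,"z": -8,"turn": 0,"fingers": 1},{"x": 0,"y": 0,"z": -4,"turn": 0,"fingers": 1},{"x": 0,"y": 0,"z": -3,"turn": 0,"fingers": 1},{"x": 0,"y": 0,"z": -2,"turn": 0,"fingers": 1},{"x": 0,"y": 0,"z": 0,"turn": 0,"fingers": 1},{"x": 0,"y": 0,"z": 0,"turn": 0,"fingers": 1}]'

```text
time: 10.52
tool_pos: [0.509, 0.2274, 0.1861]
eef_rot: [-3.118, -0.379, -0.001]
contact_force: [-0.5, -0.2, 3.9]
opening: 0.191
grasp_force: 78.5
```

Emit:
drive_tool --motion '[{"x": 0,"y": 0,"z": -2,"turn": 0,"fingers": 1},{"x": 0,"y": 0,"z": -2,"turn": 0,"fingers": 1},{"x": 0,"y": 0,"z": -2,"turn": 0,"fingers": 1},{"x": 0,"y": 0,"z": 0,"turn": 0,"fingers": 1},{"x": 0,"y": 0,"z": 0,"turn": 0,"fingers": 1},{"x": 0,"y": 0,"z": 0,"turn": 0,"fingers": 1}]'

```text
time: 11.28
tool_pos: [0.5101, 0.2279, 0.1832]
eef_rot: [-3.118, -0.378, -0.008]
contact_force: [-6.0, -4.4, 36.4]
opening: 0.191
grasp_force: 82.8
```

The button is on its end stop with 36 N, so I'll ease off.

Emit:
drive_tool --motion '[{"x": 0,"y": 0,"z": 0,"turn": 0,"fingers": 1},{"x": 0,"y": 0,"z": 2.5,"turn": 0,"fingers": 1},{"x": 0,"y": 0,"z": 0,"turn": 0,"fingers": 1},{"x": 0,"y": 0,"z": 0,"turn": 0,"fingers": 1},{"x": 0,"y": 0,"z": 0,"turn": 0,"fingers": 1},{"x": 0,"y": 0,"z": 0,"turn": 0,"fingers": 1}]'

```text
time: 12.02
tool_pos: [0.5095, 0.2277, 0.1839]
eef_rot: [-3.118, -0.379, -0.004]
contact_force: [-2.5, -2.0, 20.0]
opening: 0.191
grasp_force: 79.9
```

```bash
python3 - <<'E'
from h import *
s=cap('scene','s4');st=ctrl.read_state();print(st['tool_pos'],st['contact_force'],st['grasp_force'])
g=cv2.cvtColor(s['pixels'],cv2.COLOR_BGR2GRAY)
l=cv2.createLineSegmentDetector().detect(g[120:235,295:420])[0][:,0]+np.array([295,120,295,120])
for a in l:
    if np.hypot(a[2]-a[0],a[3]-a[1])>30: print(a.round(1),round((a[3]-a[1])/(a[2]-a[0]),3))
cv2.imwrite('pics/c4.png',cv2.resize(s['pixels'][60:200,300:420],None,fx=4,fy=4))
E
```

```text
[0.50949188 0.22770186 0.18394995] [-3.35639358 -1.93228419 19.76316975] 79.87653493881226
[399.7 192.2 375.  221.4] -1.181
[311.7 199.2 334.8 178.5] -0.896
[372.2 219.7 330.6 206.9] 0.31
[295.7 120.  328.4 125.2] 0.16
[317.  153.7 380.7 169. ] 0.241
```

View pics/c4.png

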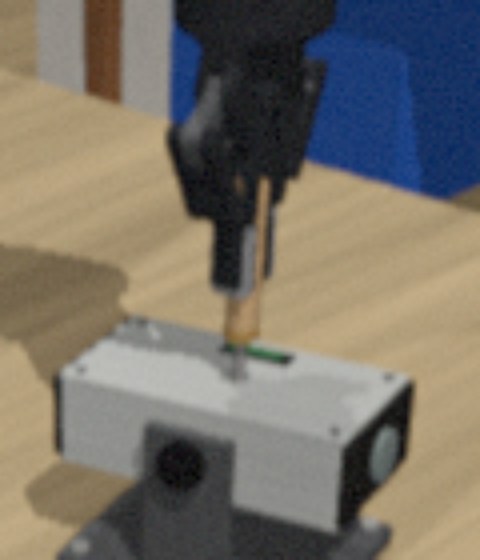

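The pin is in the hole at crop pixel (236,375) with the stylus upright. The head is still level (slope 0.241), and the button is pressed on its stop with about 20 N. I'm handing in.

```bash
python3 -c "
from bench import ctrl
print(ctrl.hand_in())"
```

```text
the job is handed in; nothing more can be done
None
```

I levelled the laser head (about 0.01 rad of tilt) and handed in with the stylus upright in the hole, holding the zero button on its stop at about 20 N; `hand_in()` gave no verdict.

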